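# Trace the test band on a repaired touch panel

## Robot

A 6-joint arm with a two-finger parallel gripper is mounted at the origin on a cart in front of the work surface, level with it; the furniture and walls round the work are solid. World frame = base frame: x ahead of the robot, y to its left, z up, the work surface at z = 0. Lengths are in m, angles in degrees, forces in N, time in s.
With the tool pointing down it reaches from about 0.4 to 0.825 m from the base axis. Payload 7 kg.
Tool frame: the origin (TCP) lies midway between the tips of the shut fingers; the grasp point (between the pads) lies 19 mm behind it; z points along the fingers, y is the line along which they close (so a half turn about z gives the same grasp; the last joint's range is limited). The gripper opens to 88 mm and grips with 3 to 60 N. Pads are 19 mm wide; open, the fingers measure 130 mm over their backs; the gripper's body (78 mm by 193 mm) begins 47 mm behind the grasp point.
Start: joints at [-54.654, 20.546, 0.682, 0, -70.136, -16.507], TCP at [0.218, -0.639, 0.227] pointing down, gripper open.
Joint ranges: [-176.03, 176.03], [-82.01, 121.73], [-58.28, 71.71], [-173.87, 95.51], [-174.79, -0.11], [-173.66, 173.66]. Speed limits (degrees/s): [136.94, 136.94, 172.46, 180, 180, 180].

## Interface

Orientations are given as a 3x3 rotation matrix whose columns are the frame's x, y, z axes.
In Python, from rig import robot gives the robot as it stands. Calls block until the motion is done:
- robot.goto(position, orientation): joint-space move of the TCP to a pose.
- robot.servo_line(position, ori=None, speed=0.15): straight line of the TCP; ori=None keeps the orientation; speed is the mean speed in m/s.
- robot.movej(angles): joint-space move.
- robot.move_gripper(opening): opening from 0.0 (shut) to 1.0 (fully open); the grip force is fixed at half the most; returns when the fingers have stopped.
- robot.dwell(seconds).
- robot.ik(position, orientation): joint angles nearest the present ones, or None.
- robot.grab_frame(name): name is "scene" or "top" or "wrist"; returns (picture, depth): 480x640x3 uint8, red, green, blue; 480x640 float32, m along the optical axis (not along the pixel's ray), 0 where there is no reading.
- robot.camera_info(name): a dict with "vfov" (degrees; the focal length in pixels is half the picture's height over the tangent of half this angle, whatever the lens; pixels are square), "cx", "cy" (the principal point, pixels), "view" (4x4, takes a point from world to camera coordinates); the wrist camera has in their place "T_tool_cam" (4x4, takes a point from camera to tool coordinates, whose origin is the TCP and whose axes are the flange's). Camera axes: x right, y down, z forward; pixel columns grow to the right and rows downward; lengths in m; the calibration is good to about 2 mm. A picture is of the moment at which its call begins: read the wrist's pose just before it. camera_info takes no time and is no camera call.
A pose or a line that the arm cannot do raises robot.Unreachable and nothing moves.
- robot.job_done(): hands the job in; it is judged then, once.
Readings, each from a call of its own:
- robot.read_t(): time.
- robot.read_qpos(): joint angles.
- robot.read_qvel(): joint speeds.
- robot.read_effort(): joint torques, N m.
- robot.read_position(): TCP position.
- robot.read_tcp_rot(): TCP orientation.
- robot.read_force(): force on the tool from outside, world axes, zero at the start.
- robot.read_ft_torque(): the same for the moment, N m.
- robot.read_grip_width(): opening from 0.0 (shut) to 1.0 (fully open).
- robot.read_finger_force(): force on a finger pad.
Only numpy, scipy, OpenCV 4.12 (cv2) and the standard library are available. Lean on these libraries where they do the work, as an engineer would, in place of code of your own. Each camera call takes 0.05 s, during which the arm holds its last target. There are 200 camera calls.

## Task

Test the repaired touch panel: put the fingertips on the blue dot at the end of the pale L-shaped band beside the green button, then trace the band dot by dot round its corner to the last dot, beside the red button, keeping to the band and in light contact all the way - never lifting off on the way and never pushing the sprung glass down to its stop. Finish while still holding that light touch on the last dot; do not disturb the loose parts beside the panel.

Things in the scene. Friction and masses are not known exactly. Their poses are not given: they have to be found in the camera images.
- panel: grey touch panel fixed on the bench, 180 (x) x 230 (y) x 34 mm high; origin: centre of underside; x to its far side, y left, z up. A 15 mm frame surrounds a flush dark glass. On the glass a pale L-shaped band, 30 mm wide, with blue centre line and five dots; keep the point midway between the fingertips within 15 mm of the line. Legs 130 mm along y, 80 mm along x
- glass (a joint): how far the glass (150 x 200 mm) is pushed straight down: 0 (up) to 0.010 m (on its stop; over 9 mm is too far). It stays level wherever pressed, starts to give at about 1 N, takes about 0.5 N more per mm, and springs back up. It counts as touched from 0.7 mm down; about 4 mm is a good light touch
- mark_left (a point): blue dot printed on the glass, 12 mm across, point at its centre on the glass surface, 34 mm above the bench while the glass is up (it sinks with the glass). The band's left end (panel x 35, y 70 mm).
- mark_mid_long (a point): blue dot printed on the glass, 12 mm across, point at its centre on the glass surface, 34 mm above the bench while the glass is up (it sinks with the glass). Middle of the long leg (panel x 35, y 5 mm).
- mark_corner (a point): blue dot printed on the glass, 12 mm across, point at its centre on the glass surface, 34 mm above the bench while the glass is up (it sinks with the glass). The band's corner (panel x 35, y -60 mm).
- mark_mid_short (a point): blue dot printed on the glass, 12 mm across, point at its centre on the glass surface, 34 mm above the bench while the glass is up (it sinks with the glass). Middle of the short leg (panel x -5, y -60 mm).
- mark_front (a point): blue dot printed on the glass, 12 mm across, point at its centre on the glass surface, 34 mm above the bench while the glass is up (it sinks with the glass). The band's front end (panel x -45, y -60 mm).
- green_button: small round green button fixed on the panel's frame, 16 mm across and 6 mm high, origin at the centre of its underside, 34 mm above the bench; it sits on the frame 37 mm beyond one of the band's two ends and marks where the trace starts (which end it is varies)
- red_button: the same in red, on the frame 37 mm beyond the band's other end, where the trace finishes
- capacitor: loose blue capacitor standing upright right of the panel, 25 mm across, 40 mm high, origin at the centre of its underside; must not be moved (10 mm allowed)
- relay: loose off-white relay right of the panel, 36 x 28 x 38 mm high, origin at the centre of its underside; must not be moved (10 mm allowed)
- sink: loose bare-metal finned heatsink left of the panel, 30 x 40 x 22 mm high, origin at the centre of its underside; must not be moved (10 mm allowed)

How it is judged:
By the outcome, as a careful person would: the job done as asked, in the order asked, and still so for the second after the job is handed in, while the arm keeps its last pose, push and grip.
It also fails if it takes over 42 s, if anything falls off the work surface, if the arm or the gripper's body presses on something with over 40 N, if the wrist force passes 120 N, or if a joint passes its speed limit or range.

## Working session

There is one attempt and no reset: what is moved stays moved. The work goes in short steps, each a Python script; the robot and the scene stay as the last script left them, time stands still between calls to the robot, and variables do not carry over. Pictures are saved under pics/ and viewed, at most 10 in all, crops included, and the job is handed in when it is done.

```bash
mkdir -p pics; ls
python3 - <<'E'
from rig import robot
import cv2,numpy as np
for n in("scene","top"):
    p,d=robot.grab_frame(n); cv2.imwrite(f"pics/{n}0.png",p[...,::-1]); np.save(f"{n}d.npy",d)
    print(n,robot.camera_info(n))
print(robot.read_t(),robot.read_tcp_rot(),robot.read_force(),robot.camera_info("wrist"))
E
```

```text
pics
scene {'vfov': 54.756332863605884, 'cx': 324.0101040406099, 'cy': 240.48809476110495, 'view': array([[ 0.69089303, -0.72270021, -0.01926696, -0.36833661],
       [-0.53478027, -0.4929471 , -0.68630403,  0.31359215],
       [ 0.48649448,  0.48446626, -0.72705954,  0.62496133],
       [ 0.        ,  0.        ,  0.        ,  1.        ]])}
top {'vfov': 50.01639789135598, 'cx': 322.26004436794193, 'cy': 233.51652117277885, 'view': array([[-0.00666166, -0.99968996,  0.023992  , -0.01774708],
       [-0.99713778,  0.00483387, -0.07545112,  0.51633287],
       [ 0.07531175, -0.02442596, -0.99686083,  0.91570506],
       [ 0.        ,  0.        ,  0.        ,  1.        ]])}
0.1 [[-9.46474462e-01 -3.22778114e-01 -6.17988383e-04]
 [-3.22778674e-01  9.46473484e-01  1.36785352e-03]
 [ 1.43396439e-04  1.49411190e-03 -9.99998874e-01]] [-0.06182317  0.06841265 -0.03116976] {'vfov': 69.47606046939872, 'cx': 317.08194026281893, 'cy': 237.64695183042494, 'T_tool_cam': array([[ 3.70283243e-04, -9.61971082e-01, -2.73151058e-01,
         7.35941358e-02],
       [ 9.99999926e-01,  3.84952605e-04, -1.10042139e-07,
        -1.27692295e-04],
       [ 1.05256069e-04, -2.73151038e-01,  9.61971153e-01,
        -1.57888410e-01],
       [ 0.00000000e+00,  0.00000000e+00,  0.00000000e+00,
         1.00000000e+00]])}
```

View pics/top0.png

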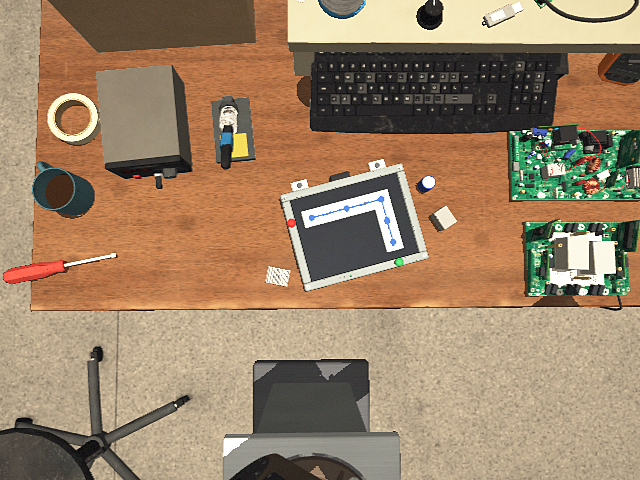

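View pics/scene0.png

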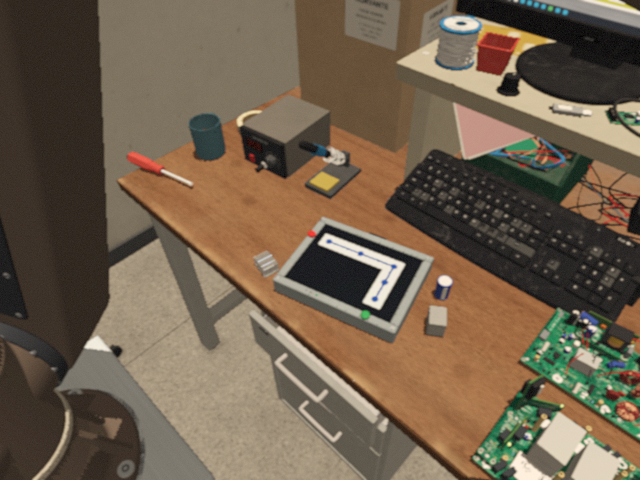

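Top view: five dots at about (393,242), (387,220), (381,199), (347,209) and (312,218). Green is at (399,262) by the front end and red at (292,223) by the left end, so the trace runs front, mid_short, corner, mid_long, left.

```bash
cat > h.py <<'E'
import numpy as np,cv2
M=np.array([[-45,-60],[-5,-60],[35,-60],[35,5],[35,70]])/1000.  # trace order, panel xy
def px2w(uv,K,Twc,z):
    f,cx,cy=K; out=[]
    for u,v in uv:
        d=Twc[:3,:3]@[(u-cx)/f,(v-cy)/f,1]; o=Twc[:3,3]; out.append((o+d*(z-o[2])/d[2])[:2])
    return np.array(out)
def K(i): return (240/np.tan(np.radians(i["vfov"]/2)),i["cx"],i["cy"])
def dots(p,seeds,r,s):
    hsv=cv2.cvtColor(p,cv2.COLOR_RGB2HSV)
    m=((abs(hsv[...,0].astype(int)-112)<15)&(hsv[...,1]>110)&(hsv[...,2]>70)).astype(np.uint8)
    m=cv2.morphologyEx(m,cv2.MORPH_OPEN,cv2.getStructuringElement(cv2.MORPH_ELLIPSE,(s,s)))
    o=[]
    for u,v in seeds:
        w=np.zeros_like(m); cv2.circle(w,(int(round(u)),int(round(v))),r,1,-1)
        y,x=np.nonzero(m*w); o.append((x.mean(),y.mean()) if len(x) else (np.nan,)*2)
    return np.array(o)
def fit(W):
    a,b=M-M.mean(0),W-W.mean(0)
    th=np.arctan2((a[:,0]*b[:,1]-a[:,1]*b[:,0]).sum(),(a*b).sum())
    R=np.array([[np.cos(th),-np.sin(th)],[np.sin(th),np.cos(th)]]); t=W.mean(0)-R@M.mean(0)
    return th,t,M@R.T+t,np.linalg.norm(M@R.T+t-W,axis=1)
E
python3 - <<'E'
from rig import robot
from h import *
p=cv2.imread("pics/top0.png")[...,::-1].copy(); i=robot.camera_info("top")
T=np.linalg.inv(i["view"])
uv=dots(p,[(393,242),(387,220),(381,199),(347,209),(312,218)],6,3)
th,t,P,e=fit(px2w(uv,K(i),T,.034)); print(uv.round(1),np.degrees(th),t,P.round(4),e.round(4))
u,v=np.rint(uv[2]).astype(int); d=np.load("topd.npy")[v,u]; f,cx,cy=K(i)
print("depth pt",T@[(u-cx)/f*d,(v-cy)/f*d,d,1])
np.save("P0.npy",P)
# tool down, tool y (finger line) along world y => x_tool=-x
for a in (0,45,90,-45,180):
    c,s=np.cos(np.radians(a)),np.sin(np.radians(a)); R=np.array([[-c,s,0],[-s,-c,0],[0,0,1]])@np.diag([1,-1,-1])
    print(a,[None if (q:=robot.ik([*x,.2],R)) is None else np.round(q,0) for x in (P.mean(0),)])
E
```

```text
[[392.6 241.4]
 [386.6 220.2]
 [380.4 198.8]
 [346.  208.1]
 [311.2 217.3]] 14.802321205610026 [ 0.52828281 -0.07705165] [[ 5.001e-01 -1.466e-01]
 [ 5.388e-01 -1.363e-01]
 [ 5.775e-01 -1.261e-01]
 [ 5.608e-01 -6.330e-02]
 [ 5.442e-01 -4.000e-04]] [0.0002 0.0002 0.0004 0.0002 0.0004]
depth pt [ 0.576825   -0.12473664  0.03589139  1.        ]
0 [array([  10.,   10.,  -17.,    0.,  -63., -100.])]
45 [array([ 10.,  10., -17.,   0., -63., -55.])]
90 [array([ 10.,  10., -17.,   0., -63., -10.])]
-45 [array([  10.,   10.,  -17.,    0.,  -63., -145.])]
180 [array([ 10.,  10., -17.,   0., -63.,  80.])]
```

```bash
cat >> h.py <<'E'
a=np.radians(14.8); c,s=np.cos(a),np.sin(a)
RD=np.array([[-c,-s,0],[-s,c,0],[0,0,-1.]])
E
python3 - <<'E'
from rig import robot
from h import *
P=np.load("P0.npy")
robot.goto([.535,-.09,.19],RD); robot.move_gripper(0.0); robot.dwell(.2)
x=robot.read_position(); R=robot.read_tcp_rot(); p,d=robot.grab_frame("wrist")
i=robot.camera_info("wrist"); T=np.eye(4); T[:3,:3]=R; T[:3,3]=x; T=T@i["T_tool_cam"]; f,cx,cy=K(i)
seeds=[]
for q in P:
    k=np.linalg.inv(T)@[*q,.034,1]; seeds.append((f*k[0]/k[2]+cx,f*k[1]/k[2]+cy))
uv=dots(p,seeds,22,9); print(np.round(seeds),uv.round(1))
th,t,P1,e=fit(px2w(uv,K(i),T,.034)); print(np.degrees(th),t,(P1-P).round(4),e.round(4))
np.save("P1.npy",P1)
for u,v in uv: cv2.circle(p,(int(u),int(v)),14,(255,0,255),1)
cv2.imwrite("pics/w1.png",p[...,::-1]); print(robot.read_t(),x,robot.read_force(),robot.read_grip_width())
E
```

```text
[[266. 169.]
 [268. 213.]
 [269. 254.]
 [337. 254.]
 [405. 254.]] [[264.6 168. ]
 [266.4 211.9]
 [268.  253. ]
 [336.2 253. ]
 [404.3 253.1]]
14.817356057132212 [ 0.52762153 -0.07840654] [[-0.0006 -0.0014]
 [-0.0006 -0.0014]
 [-0.0006 -0.0013]
 [-0.0007 -0.0013]
 [-0.0007 -0.0014]] [0.0001 0.     0.0001 0.0001 0.    ]
4.0417 [ 0.5349909  -0.08999164  0.18999281] [ 0.31282358 -0.04900557  1.01520839] 0.005455395762892612
```

View pics/w1.png

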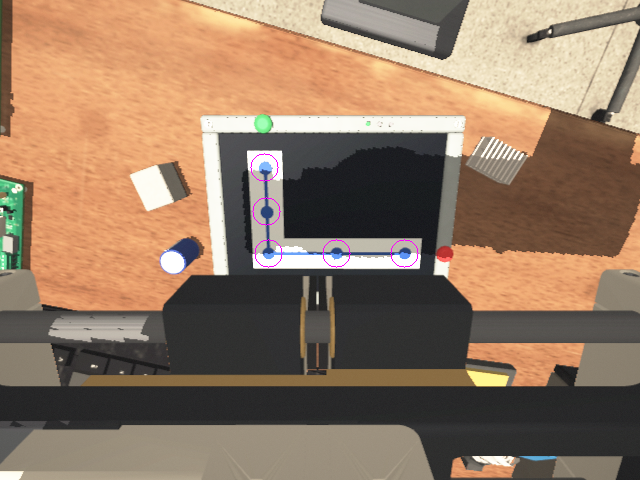

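The wrist view shows the dots ringed at (265,168), (266,212), (268,253), (336,253) and (404,253). Green is at (263,124) and red at (445,254), which agrees with the top view to 1.5 mm. I'll descend now and find contact by force.

Run:
```python
from rig import robot
from h import *
P=(np.load("P0.npy")+np.load("P1.npy"))/2; np.save("P.npy",P)
robot.goto([*P[0],.06],RD); robot.servo_line([*P[0],.040],speed=.05); robot.dwell(.2)
b=np.mean([robot.read_force() for _ in range(5)],0); print("bias",b); np.save("b.npy",b)
for z in (.0355,.034,.033,.032,.031,.030):
    robot.servo_line([*P[0],z],speed=.02); robot.dwell(.1)
    f=robot.read_force()-b; print(z,robot.read_position().round(4),f.round(2),round(robot.read_t(),2))
    if f[2]>3: break
```

```text
bias [-0.32865433  0.47232382  1.05865796]
0.0355 [ 0.4998 -0.1472  0.0355] [ 1.13 -0.52 -1.18] 5.91
0.034 [ 0.5    -0.1472  0.0341] [ 0.83 -1.06  0.62] 6.26
0.033 [ 0.5    -0.1472  0.0331] [ 1.58 -1.47  0.18] 6.61
0.032 [ 0.5    -0.1472  0.0321] [ 2.05 -0.07  0.54] 6.96
0.031 [ 0.5    -0.1472  0.0311] [ 1.21 -0.92  0.99] 7.31
0.03 [ 0.5    -0.1472  0.0301] [ 1.84 -1.63  2.51] 7.66
```

Run:
```python
from rig import robot
from h import *
b=np.load("b.npy"); P=np.load("P.npy")
def m():
    L=[]
    for _ in range(10): robot.dwell(.03); L.append(robot.read_force()-b)
    return np.mean(L,0).round(2),np.std(L,0).round(2)
print(m(),robot.read_position(),robot.read_t())
robot.servo_line([*P[0],.0285],speed=.02); print(m(),robot.read_position(),robot.read_t())
```

```text
(array([ 2.53, -0.4 ,  2.18]), array([0.51, 0.46, 0.33])) [ 0.4999963  -0.14722194  0.03007199] 7.9917
(array([ 2.81, -0.62,  2.87]), array([0.43, 0.44, 0.44])) [ 0.49992088 -0.14724127  0.02856551] 8.575
```

Contact is confirmed: the slope is about 0.46 N/mm, which puts the glass roughly 4–5 mm down. Now tracing at z = 0.029 with force checks on the way.

Run:
```python
from rig import robot
from h import *
b=np.load("b.npy"); P=np.load("P.npy"); z=.029
for k in range(4):
    n=2 if k<2 else 3
    for j in range(1,n+1):
        q=P[k]+(P[k+1]-P[k])*j/n
        robot.servo_line([*q,z],speed=.03)
        L=[]
        for _ in range(8): robot.dwell(.03); L.append(robot.read_force()-b)
        f=np.mean(L,0); x=robot.read_position()
        print(k,j,np.round((x-[*q,z])*1e3,1),f.round(2),round(z,4),round(robot.read_t(),2))
        if f[2]<1.6: z-=.0007
        if f[2]>4: z+=.0007
```

```text
0 1 [0.3 0.1 0.2] [-0.18  0.42  2.54] 0.029 9.66
0 2 [0.6 0.1 0.3] [ 0.87 -0.22  2.52] 0.029 10.74
1 1 [0.5 0.1 0.2] [0.21 0.02 2.75] 0.029 11.82
1 2 [0.5 0.1 0.3] [ 0.41 -0.45  2.6 ] 0.029 12.91
2 1 [-0.1  0.2 -0.1] [-0.11  1.9   3.01] 0.029 14.05
2 2 [-0.   0.2 -0.1] [-0.14  1.93  2.81] 0.029 15.19
2 3 [-0.1  0.2 -0.1] [-0.36  2.17  2.7 ] 0.029 16.33
3 1 [-0.   0.2 -0.1] [-0.29  1.77  3.  ] 0.029 17.48
3 2 [-0.   0.2 -0. ] [-0.91  2.07  2.71] 0.029 18.62
3 3 [ 0.   0.2 -0. ] [-0.5   2.29  2.62] 0.029 19.76
```

Run:
```python
from rig import robot
import cv2
p,_=robot.grab_frame("scene"); cv2.imwrite("pics/s2.png",cv2.resize(p[190:370,220:460,::-1],None,fx=3,fy=3))
```

```text
(no output)
```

View pics/s2.png

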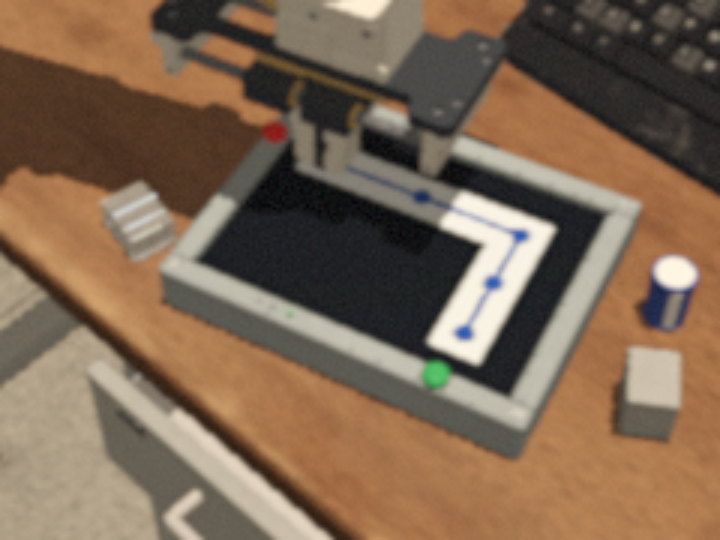

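The crop shows the fingertips on the last dot at about (325,165), next to the red button at (273,132). The capacitor, relay and heatsink stand where they were.

```bash
python3 -c "
from rig import robot
print(robot.job_done(),robot.read_t())"
```

```text
the job is handed in; nothing more can be done
the job is handed in; nothing more can be done
```

I traced the band from the dot beside the green button, round the corner, to the last dot beside the red button, keeping light contact (about 2.5–3 N, glass about 4–5 mm down by force estimate) at every check. I handed the job in at about 20 s with the touch still held and the loose parts undisturbed.

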